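# Load a lemon half into the citrus press

### The arm

A 7-joint arm with a two-finger parallel gripper is mounted at the origin on a cart in front of the work surface, level with it; the furniture and walls round the work are solid. World frame = base frame: x ahead of the robot, y to its left, z up, the work surface at z = 0. Lengths are in m, angles in rad, forces in N, time in s.
With the tool pointing down it reaches from about 0.425 to 0.925 m from the base axis. Payload 6.8 kg.
Tool frame: the origin (TCP) lies between the finger pads; the fingertips stand r.tip_extent ahead of it and the grasp point (between the pads) lies 5 mm behind it (r.tip_extent is the distance from the TCP to the fingertips, in m); y points along the fingers, x is the direction in which the jaws open and shut, and the axes are right-handed (so a half turn about y gives the same grasp; the last joint's range is limited). The gripper opens to 85 mm and grips with 20 to 120 N. Pads are 22 mm wide; open, the fingers measure 114 mm over their backs; the gripper's body (76 mm by 85 mm) begins 54 mm behind the grasp point. The pads swing forward as they close: fully open they stand 13 mm farther back than shut.
Start: joints at [1.187, 0.477, 0.022, 1.555, -0.011, 1.109, -0.083], TCP at [0.184, -0.65, 0.245] pointing down, gripper open.
Joint ranges: [-2.96, 2.96], [-0.34, 2.1], [-1.41, 1.46], [0.24, 2.44], [-1.37, 4.51], [0.17, 1.92], [-2.96, 2.96]. Speed limits (rad/s): [2.39, 2.39, 3.14, 3.14, 3.14, 3.14, 3.14].

### API

Orientations are given as a rotation vector (axis times angle).
In Python, from bench import r gives the robot as it stands.
- The arm moves only by the tool send_rows, never from a script. Its argument "plan" is a list of rows, each a list of 5 numbers: the shift along the tool's x, y, z in cm, then the turn about the tool's y in degrees, then the opening, from 0 (shut) to 1 (fully open). In form: [[dx, dy, dz, spin, grip], ...]. A call has 1 to 12 rows; each row shifts and turns the commanded pose from where the row before left it, along the tool's axes as they then stand; what a row does not reach is not made up. A row lasts 1/8 s, in which the tool goes at most 62.5 mm and 10.7 degrees, less where a joint would pass 70% of its speed; a pose out of reach is approached as far as the arm can. A call is refused whole if a number of a shift passes 6.25 or a number of a turn 10.7, either way. A call with a gripper value outside its range is refused whole. The fingers move at their own pace and stop on an object; "force" is the grip in N (left out, the last holds). Time passes only in rows, so rows that do not move let the fingers close. It gives the time, the measured TCP pose, the force and the opening at its end, in the units of the state.
- r.get_obs(): the state, without advancing time (a new reading comes with each control period).
- r.grab_frame(name): name is "scene" or "top" or "wrist"; returns a dict with "image" (400x640x3 uint8, red, green, blue), "camera_matrix" (3x3 intrinsics, pixels), "cam_to_world" (4x4, takes a point from camera to world coordinates). Camera axes: x right, y down, z forward; pixel columns grow to the right and rows downward; lengths in m; the calibration is good to about 2 mm. The wrist camera is an equidistant fisheye: a pixel r from the principal point sees the ray r / f radians off the axis. A picture is of the moment at which its call begins. There is no depth.
- r.hand_in(): hands the job in, once; it reports no verdict.
Trained networks look in the newest picture that a camera, given by its name, has taken for a name from the list of things; names that differ only in an ending like _2 or _b are one class to them, and where a whole thing is asked for, a point or a joint stands for the part that bears it (a point fixed in the world has none). Each returns a list of dicts, best first, with "p" (0 to 1); they miss things now and then, are a little off and sometimes report something else, mostly with a low value. They report only what shows in the picture. A call takes as long as a camera call. They do not tell look-alikes from the thing itself.
- r.recognise(camera, target): "rect" ([left, top, right, bottom] in pixels, round what is visible of it).
The state is a dict: "clock": time; "joints": joint angles; "qvel": joint speeds; "tau": joint torques, N m; "tcp_pos": TCP position; "orientation": TCP orientation; "contact_force": force on the tool from outside, world axes, zero at the start; "moment": the same for the moment, N m; "grip_width": finger opening in m.
Only numpy, scipy, OpenCV 4.12 (cv2) and the standard library are available. Lean on these libraries where they do the work, as an engineer would, in place of code of your own. Each camera call takes 0.05 s, during which the arm holds its last target.

### The job

Get the hand-lever citrus press ready for squeezing: take either lemon half from the chopping board and balance it, cut face down and level, on the middle of the ribbed reamer dome so that it stands there by itself. Then swing the open lever over and lower it under control, without letting it drop, until its cap rests on the fruit, and let go. Leave the drinking glass and the pepper mill where they stand.

Things in the scene. Friction and masses are not known exactly. Their poses are not given: they have to be found in the camera images.
- half_1: one of two equal lemon halves, lying cut face down on the chopping board: yellow, round, 54 mm across at the cut face, 36 mm high, narrowing upward to a small blunt nipple, 55 g. Origin: centre of the cut face; z points out of the nipple (up as it lies). The widest place, best to grip, is 2 to 10 mm above the cut face. Either half may be used.
- half_2: the other lemon half on the board, the same in shape, size and axes
- board: wooden chopping board, 215 (x) x 300 (y) x 21 mm, fixed; its long side points roughly away from the robot; origin: centre of its underside; the halves stand on its top, 21 mm above the worktop
- press: grey hand-lever citrus press, fixed on the worktop: base plate 215 x 116 mm, clear juice cup, white dish (122 mm wide, rim 88 mm above the worktop) with the white ribbed reamer dome standing in its middle, and at the back the 72 mm wide column that carries the lever hinge. Origin: on the worktop level, right below the reamer; +x points from the reamer back to the column, z up
- reamer_top (a point): centre of the blunt crown of the reamer dome, 112 mm above the worktop: a dome of 57 mm diameter with 8 ribs whose upper ends form a ring of 7.5 mm radius round this point. A half stands level if its cut face is centred here within about 5 mm
- lever (a joint): angle of the press lever: 0 = level and closed, growing as it swings up and back; about 0.04 when its cap rests on a seated half; it starts open, leaning back past the upright (1.7 to 1.9; stop at 2.0). Its hinge has some friction; below about 1.1 it falls shut by its own weight if let go
- lever_hinge (a point): middle of the lever's hinge axis (the axis runs along the press's y), 95 mm behind the reamer axis and 138 mm above the worktop
- lever_grip (a point): middle of the lever's grip: a round black cross bar, 18 mm thick, 78 mm long along the press's y, 185 mm from the hinge axis. The lever is a steel fork of two rods 92 mm apart, with the bar at its end and, between the rods 95 mm from the hinge, the metal cap (76 mm wide, 28 mm deep, open on the side that faces down when closed). When closed there are 43 mm free between bar and cap
- glass: clear drinking glass, 80 mm wide, 91 mm high, standing to the left of the press; origin: centre of its underside; leave it alone
- mill: wooden pepper mill, 58 mm wide, 170 mm high, standing behind; origin: centre of its underside; leave it alone
Not all that is in view belongs to the job. What is shaped like the half_1 but blue or green is not meant.

How it is judged:
On the way:
1. a lemon half stands by itself on the reamer's crown, cut face down, let go, with the lever still open (value of joint lever above 1 rad and ((horizontal distance between half_1 and reamer_top below 0.01 m and z of half_1 in the frame of reamer_top between -0.006 and 0.006 m and angle between half_1's own z axis and vertical below 0.2 rad and linear speed of half_1 below 0.02 m/s and contact force between the fingers and half_1 below 0.05 N) or (horizontal distance between half_2 and reamer_top below 0.01 m and z of half_2 in the frame of reamer_top between -0.006 and 0.006 m and angle between half_2's own z axis and vertical below 0.2 rad and linear speed of half_2 below 0.02 m/s and contact force between the fingers and half_2 below 0.05 N))), for 0.3 s.
At the end, for the whole second after the job is handed in: the lever is down on the fruit (angle below 0.10 rad), and one lemon half sits on the reamer cut face down, its centre within 10 mm of the crown's centre sideways and 6 mm in height, tilted less than 0.20 rad, at rest and not touched by the fingers (value of joint lever below 0.1 rad and ((horizontal distance between half_1 and reamer_top below 0.01 m and z of half_1 in the frame of reamer_top between -0.006 and 0.006 m and angle between half_1's own z axis and vertical below 0.2 rad and linear speed of half_1 below 0.02 m/s and contact force between the fingers and half_1 below 0.05 N) or (horizontal distance between half_2 and reamer_top below 0.01 m and z of half_2 in the frame of reamer_top between -0.006 and 0.006 m and angle between half_2's own z axis and vertical below 0.2 rad and linear speed of half_2 below 0.02 m/s and contact force between the fingers and half_2 below 0.05 N))).
It fails at once if the lever drops or is slammed (closing faster than 3 rad/s in the last 0.5 rad) (value of joint lever below 0.5 rad and velocity of joint lever below -3 rad/s).
It fails at once if the glass is shifted by more than 40 mm (distance of glass from where it was at the start of the episode above 0.04 m).
It fails at once if the mill is shifted by more than 40 mm (distance of mill from where it was at the start of the episode above 0.04 m).
It also fails if it takes over 54 s, if anything falls off the work surface, if the arm or the gripper's body presses on something with over 40 N, if the wrist force passes 120 N, or if a joint passes its speed limit or range.

## Working session

There is one attempt and no reset: what is moved stays moved. The work goes in short steps, Python scripts to look and compute and a tool call to move; the robot and the scene stay as the last step left them, time stands still between calls to the robot, and variables do not carry over. Pictures are saved under pics/ and viewed, and the job is handed in when it is done.

Besides the shell and the picture viewer there is one more tool, called after "Call:" in YAML: its name, and indented under it one key for each argument. send_rows: Moves the arm, as the interface text tells. Its arguments: {"type":"object","properties":{"plan":{"type":"array","items":{"type":"array","items":{"type":"number"}}},"force":{"type":"number"}},"required":["plan"]}

```bash
mkdir -p pics; ls; cat > h.py <<'E'
import numpy as np, cv2, json
from bench import r
from scipy.spatial.transform import Rotation as R
def snap(cam,fn):
    f=r.grab_frame(cam); cv2.imwrite('pics/'+fn,f['image'][:,:,::-1]); return f
def ray(f,u,v,fish=False):
    K=np.array(f['camera_matrix']);T=np.array(f['cam_to_world'])
    x=(u-K[0,2])/K[0,0];y=(v-K[1,2])/K[1,1]
    if fish:
        t=np.hypot(x,y); d=np.array([np.sin(t)*x/max(t,1e-9),np.sin(t)*y/max(t,1e-9),np.cos(t)])
    else: d=np.array([x,y,1.])
    return T[:3,3],T[:3,:3]@d
def atz(f,u,v,z,fish=False):
    o,d=ray(f,u,v,fish); return o+d*(z-o[2])/d[2]
def proj(f,p,fish=False):
    K=np.array(f['camera_matrix']);T=np.array(f['cam_to_world'])
    c=T[:3,:3].T@(np.array(p)-T[:3,3])
    if fish:
        n=np.hypot(c[0],c[1]);t=np.arctan2(n,c[2]);a=c[:2]/max(n,1e-12)*t
    else: a=c[:2]/c[2]
    return np.array([K[0,0]*a[0]+K[0,2],K[1,1]*a[1]+K[1,2]])
E
python3 - <<'E'
from h import *
np.set_printoptions(precision=4,suppress=True)
print(r.get_obs(), r.tip_extent)
for c in ['scene','top','wrist']:
    f=snap(c,c+'0.png'); print(c,f['camera_matrix'],f['cam_to_world'])
    for t in ['half_1','board','press','reamer_top','lever','lever_grip','glass','mill']:
        try: print(t,[(np.round(d['rect']).tolist(),round(d['p'],2)) for d in r.recognise(c,t)])
        except Exception as e: print(t,e)
E
```

```text
pics
{'clock': 0.0, 'joints': array([ 1.1869,  0.4778,  0.0223,  1.5565, -0.0115,  1.1093, -0.0831]), 'qvel': array([-0.    , -0.0017, -0.0016, -0.0005,  0.002 , -0.0008, -0.0009]), 'tau': array([ -0.0002, -59.6449,   1.6082, -28.1202,   0.0125,   0.0094,
         0.0001]), 'tcp_pos': array([ 0.1837, -0.6489,  0.2443]), 'orientation': array([-1.3261,  1.0048, -1.0023]), 'contact_force': array([1.115 , 1.4387, 0.3389]), 'moment': array([ 0.0147, -0.0592, -0.0255]), 'grip_width': 0.08540836558879784} 0.014
scene [[390.5436   0.     322.1526]
 [  0.     390.5436 198.0466]
 [  0.       0.       1.    ]] [[-0.6393 -0.3875  0.6642 -0.0775]
 [-0.7688  0.3055 -0.5618  0.5854]
 [ 0.0148 -0.8698 -0.4932  0.5947]
 [ 0.      0.      0.      1.    ]]
half_1 [([404.0, 202.0, 423.0, 220.0], 0.81), ([336.0, 282.0, 345.0, 304.0], 0.67), ([387.0, 250.0, 409.0, 269.0], 0.66), ([369.0, 182.0, 386.0, 198.0], 0.51)]
board [([344.0, 177.0, 462.0, 241.0], 0.75)]
press [([276.0, 106.0, 368.0, 266.0], 0.79)]
reamer_top [([276.0, 106.0, 369.0, 266.0], 0.6)]
lever [([275.0, 107.0, 317.0, 195.0], 0.92)]
lever_gr
[... 621 characters left out ...]
6.0, 274.0], 0.56), ([403.0, 180.0, 420.0, 200.0], 0.55)]
board [([376.0, 161.0, 456.0, 267.0], 0.57)]
press [([297.0, 139.0, 348.0, 241.0], 0.76)]
reamer_top [([295.0, 142.0, 350.0, 244.0], 0.87)]
lever [([294.0, 138.0, 340.0, 181.0], 0.6)]
lever_grip [([296.0, 139.0, 340.0, 183.0], 0.95)]
glass [([221.0, 194.0, 254.0, 225.0], 0.59)]
mill [([369.0, 120.0, 396.0, 151.0], 0.78)]
wrist [[309.7069   0.     317.8444]
 [  0.     309.7069 199.7981]
 [  0.       0.       1.    ]] [[ 0.2716 -0.9132 -0.304   0.2617]
 [-0.9624 -0.2575 -0.0864 -0.6271]
 [ 0.0007  0.316  -0.9488  0.3732]
 [ 0.      0.      0.      1.    ]]
half_1 []
board []
press []
reamer_top []
lever []
lever_grip []
glass []
mill []
```

View pictures.

```bash
python3 - <<'E'
import cv2,numpy as np
a=cv2.imread('pics/scene0.png')[90:320,200:480];cv2.imwrite('pics/s0c.png',cv2.resize(a,None,fx=2.6,fy=2.6,interpolation=3))
a=cv2.imread('pics/top0.png')[100:300,200:480];cv2.imwrite('pics/t0c.png',cv2.resize(a,None,fx=2.8,fy=2.8,interpolation=3))
from h import *
o=r.get_obs();print(R.from_rotvec(o['orientation']).as_matrix())
E
```

```text
[[ 2.72339039e-01  2.71078435e-05  9.62201355e-01]
 [-9.62201355e-01 -2.03552250e-05  2.72339039e-01]
 [ 2.69683491e-05 -9.99999999e-01  2.05396814e-05]]
```

View pics/s0c.png

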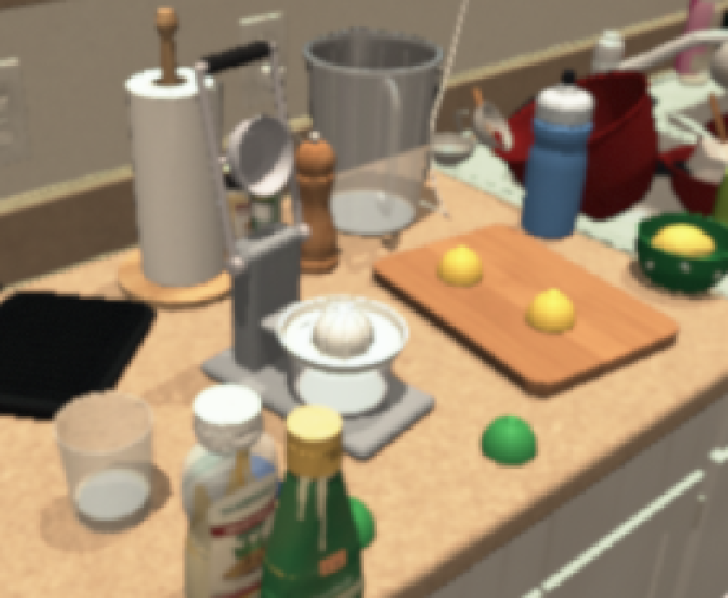

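View pics/t0c.png

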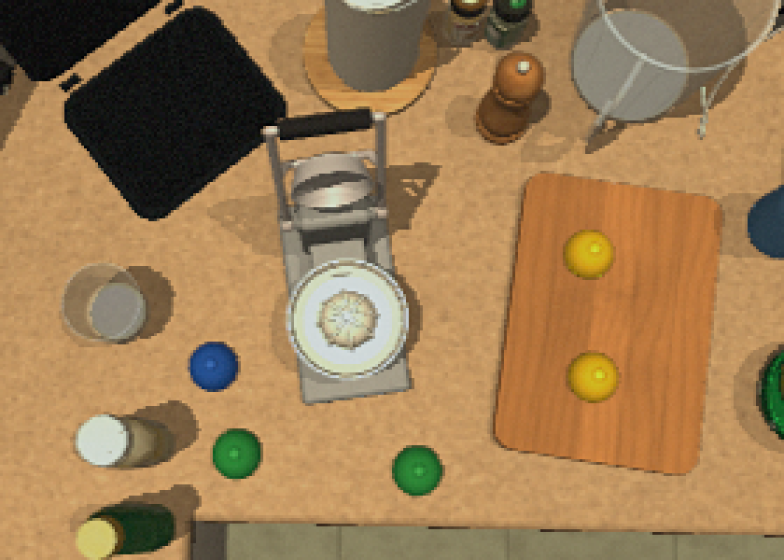

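```bash
cat >> h.py <<'E'
def tri(rays):
    A=np.zeros((3,3));b=np.zeros(3)
    for o,d in rays:
        d=d/np.linalg.norm(d);P=np.eye(3)-np.outer(d,d);A+=P;b+=P@o
    p=np.linalg.solve(A,b)
    return p,[np.linalg.norm((np.eye(3)-np.outer(d,d)/(d@d))@(p-o)) for o,d in rays]
def lemon_pts(base,n=40):
    # outline sample of a half
    prof=[(0.025,0),(0.027,.004),(0.027,.008),(0.0245,.016),(.019,.025),(.010,.031),(.004,.036)]
    a=np.linspace(0,2*np.pi,n)
    return np.array([[base[0]+q*np.cos(t),base[1]+q*np.sin(t),base[2]+z] for q,z in prof for t in a])
def blob(img,box,lo=(18,120,90),hi=(35,255,255)):
    x0,y0,x1,y1=box; m=cv2.inRange(cv2.cvtColor(img[y0:y1,x0:x1],cv2.COLOR_RGB2HSV),lo,hi)
    n,l,s,c=cv2.connectedComponentsWithStats(m); i=1+np.argmax(s[1:,4]); 
    return c[i]+[x0,y0], s[i]+np.array([x0,y0,0,0,0])
E
python3 - <<'E'
from h import *
np.set_printoptions(precision=4,suppress=True)
ft=snap('top','t1.png');fs=snap('scene','s1.png')
for nm,bt,bs in [('near',(395,220,430,255),(396,195,432,228)),('far',(395,172,430,208),(362,175,394,206))]:
    for f,b in ((ft,bt),(fs,bs)):
        c,s=blob(f['image'],b); print(nm,c,s)
        g=np.array([*atz(f,*c,0.035)[:2],.021])
        for k in range(5):
            h=cv2.convexHull(np.array([proj(f,p) for p in lemon_pts(g)],np.float32)); M=cv2.moments(h)
            cc=np.array([M['m10'],M['m01']])/M['m00']
            g[:2]+= (atz(f,*c,.03)-atz(f,*cc,.03))[:2]
        print('  base',g, 'area',M['m00'])
# boxes
K=3
a=ft['image'][130:250,285:365,::-1];cv2.imwrite('pics/t1c.png',cv2.resize(a,None,fx=5,fy=5,interpolation=2))
a=fs['image'][100:270,265:375,::-1];cv2.imwrite('pics/s1c.png',cv2.resize(a,None,fx=3.5,fy=3.5,interpolation=2))
E
```

```text
near [411.3423 234.3115] [402 226  19  18 260]
  base [ 0.4746 -0.2101  0.021 ] area 274.16762109519914
near [411.5761 209.3786] [402 201  19  17 243]
  base [ 0.4769 -0.2122  0.021 ] area 248.68255988089368
far [409.6892 190.2749] [401 182  18  18 251]
  base [ 0.6051 -0.2066  0.021 ] area 260.98351521464065
far [376.5714 191.9261] [369 184  16  16 203]
  base [ 0.6081 -0.2093  0.021 ] area 208.25494857993908
```

View pics/t1c.png

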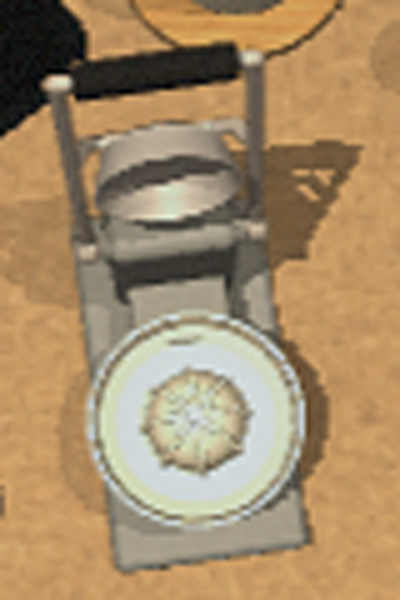

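View pics/s1c.png

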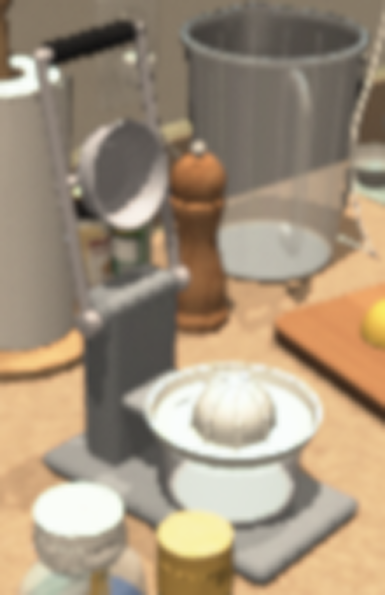

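```bash
python3 - <<'E'
from h import *
np.set_printoptions(precision=4,suppress=True)
ft=r.grab_frame('top');fs=r.grab_frame('scene')
print('dish top',atz(ft,324.3,213.8,.088),'scene',atz(fs,331.9,218,.088))
P={}
for n,a,b in [('gl',(297,146.8),(277.3,116.6)),('gr',(335.6,142),(305,108.3)),('hl',(302.2,180),(291.3,190.9)),('hr',(336.4,175.8),(316.7,178.3))]:
    P[n],e=tri([ray(ft,*a),ray(fs,*b)]);print(n,P[n],e)
for n,a in (('hl',(302.2,180)),('hr',(336.4,175.8))): print(atz(ft,*a,.138))
h=(P['hl']+P['hr'])/2;g=(P['gl']+P['gr'])/2;print(h,g,g-h,np.linalg.norm(g-h))
for s in('g','h'):
  d=P[s+'l']-P[s+'r'];print(np.linalg.norm(d),np.degrees(np.arctan2(-d[0],d[1])))
for n,u in (('base fl',(120/5+285,570/5+130)),('base fr',(308/5+285,543/5+130))): print(n,atz(ft,*u,.012))
for n in ['scene','top']:
  f={'scene':fs,'top':ft}[n]
  # rim fit check
  c=atz(ft,324.3,213.8,.088)
  pts=np.array([proj(f,[c[0]+.061*np.cos(t),c[1]+.061*np.sin(t),.088]) for t in np.linspace(0,6.28,60)]);print(pts.min(0),pts.max(0))
E
```

```text
dish top [0.5208 0.045  0.088 ] scene [0.5151 0.0522 0.088 ]
gl [0.6449 0.1111 0.3179] [np.float64(0.00016507763436784254), np.float64(0.0001650776343678834)]
gr [0.6581 0.0228 0.3181] [np.float64(0.0004342894499995025), np.float64(0.0004342894499993883)]
hl [0.6041 0.1068 0.1428] [np.float64(0.00015170610089844565), np.float64(0.00015170610089844575)]
hr [0.6184 0.0154 0.1428] [np.float64(0.000677642941140107), np.float64(0.0006776429411400483)]
[0.605 0.107 0.138]
[0.6189 0.0148 0.138 ]
[0.6112 0.0611 0.1428] [0.6515 0.0669 0.318 ] [0.0402 0.0058 0.1752] 0.1798685692516742
0.08928874300739614 8.493777667885329
0.09246124901819801 8.888730243209345
base fl [0.4397 0.0878 0.012 ]
base fr [ 0.4583 -0.0224  0.012 ]
[307.5772 203.3733] [357.7311 230.1806]
[302.4141 192.2611] [346.1545 235.7264]
```

Two yellow halves lie on the board (top px (411,234) and (410,190)); the green and blue look-alikes on the worktop do not fit. I'll take the near half and enlarge it below to confirm. First I spin so that the jaws open along the press's x.

Call:
send_rows:
  plan:
    - [0,-0.6,0,-10.4,1]
    - [0,-0.6,0,-10.4,1]
    - [0,-0.6,0,-10.4,1]
    - [0,-0.6,0,-10.4,1]
    - [0,-0.6,0,-10.4,1]
    - [0,-0.6,0,-10.4,1]
    - [0,-0.6,0,-10.4,1]
    - [0,-0.6,0,-10.4,1]

```text
clock: 2.55
tcp_pos: [0.1837, -0.6495, 0.2935]
orientation: [-1.567, -0.128, 0.128]
contact_force: [0.5, 0.3, 0.6]
grip_width: 0.0857
```

```bash
cat >> h.py <<'E'
def tgt(p,q=None):
    o=r.get_obs(); M=R.from_rotvec(o['orientation']).as_matrix()
    d=M.T@(np.array(p)-o['tcp_pos'])*100
    print('t',round(o['clock'],2),'tcp',np.round(o['tcp_pos'],4),'xaz',np.round(np.degrees(np.arctan2(M[1,0],M[0,0])),2),'tilt',np.round(np.degrees(np.arccos(-M[2,1])),2),'w',round(o['grip_width'],4),'F',np.round(o['contact_force'],1),'need cm',np.round(d,2))
E
python3 - <<'E'
from h import *
tgt([.475,-.21,.25])
a=cv2.imread('pics/t1.png')[222:248,395:430];cv2.imwrite('pics/conf.png',cv2.resize(a,None,fx=10,fy=10,interpolation=2))
E
```

```text
t 2.55 tcp [ 0.1837 -0.6495  0.2935] xaz 9.33 tilt 0.01 w 0.0857 F [0.5 0.3 0.6] need cm [35.87  4.35 38.64]
```

View pics/conf.png

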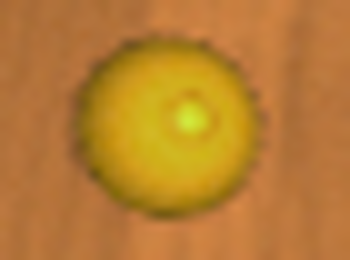

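It is a yellow half with its nipple up on the wood grain, so it is the right thing. Moving above it.

Call:
send_rows:
  plan:
    - [3,0,3.2,0,1]
    - [3,0,3.2,0,1]
    - [3,0,3.2,0,1]
    - [3,0,3.2,0,1]
    - [3,0,3.2,0,1]
    - [3,0,3.2,0,1]
    - [3,0,3.2,0,1]
    - [3,0,3.2,0,1]
    - [3,0,3.2,0,0.9]
    - [3,0,3.2,0,0.8]
    - [3,3,3.2,0,0.8]
    - [2,3,3.2,0,0.8]

```text
clock: 4.05
tcp_pos: [0.4708, -0.2142, 0.2332]
orientation: [-1.568, -0.125, 0.122]
contact_force: [0.3, -0.4, -0.1]
grip_width: 0.0688
```

```bash
python3 - <<'E'
from h import *
f=snap('wrist','w2.png');print(f['camera_matrix'][0])
tgt([.475,-.211,.14])
print([(np.round(d['rect']).tolist(),round(d['p'],2)) for d in r.recognise('wrist','half_1')])
for z in (.021,.03): print(proj(f,[.4757,-.211,z],True))
E
```

```text
[309.70691629   0.         317.84440567]
t 4.1 tcp [ 0.4703 -0.2079  0.2294] xaz 9.39 tilt 0.31 w 0.0685 F [-0.   4.8 -2.1] need cm [ 0.43  8.94 -0.43]
[([410.0, 165.0, 452.0, 208.0], 0.77), ([239.0, 1.0, 283.0, 30.0], 0.76), ([298.0, 148.0, 344.0, 195.0], 0.6)]
[322.4952125  170.72505092]
[322.62850873 172.58451395]
```

View pics/w2.png

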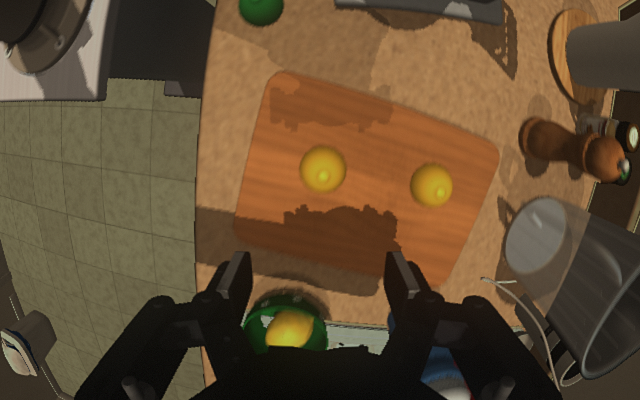

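The wrist view shows the near half at (322,170), matching the prediction of (322.6,172). The far half is at (431,186).

Call:
send_rows:
  plan:
    - [0.4,3,-0.4,0,0.8]
    - [0,2,0,0,0.8]
    - [0,0,0,0,0.8]
    - [0,0,0,0,0.8]

```text
clock: 4.65
tcp_pos: [0.4745, -0.2193, 0.1843]
orientation: [-1.568, -0.124, 0.122]
contact_force: [0.5, -0.7, -0.2]
grip_width: 0.0683
```

```bash
cat >> h.py <<'E'
def fitbase(f,c,z,fish,g0):
    g=np.array([*g0[:2],z])
    for k in range(8):
        h=cv2.convexHull(np.array([proj(f,p,fish) for p in lemon_pts(g)],np.float32)); M=cv2.moments(h)
        cc=np.array([M['m10'],M['m01']])/M['m00']
        g[:2]+=(atz(f,*c,z+.015,fish)-atz(f,*cc,z+.015,fish))[:2]
    return g,M['m00']
E
python3 - <<'E'
from h import *
f=snap('wrist','w3.png')
p=proj(f,[.475,-.211,.035],True).astype(int)
c,s=blob(f['image'],(p[0]-45,max(0,p[1]-45),p[0]+45,p[1]+45)); print(c,s)
g,a=fitbase(f,c,.021,True,[.475,-.211]);print('wrist base',g,a)
tgt([g[0],g[1],.038])
E
```

```text
[319.48453159 177.18562092] [ 293  151   54   54 2295]
wrist base [ 0.47458758 -0.21063558  0.021     ] 2504.977897137869
t 4.7 tcp [ 0.4746 -0.2193  0.1845] xaz 8.97 tilt 0.11 w 0.0682 F [-0.7  0.3  0.8] need cm [ 0.11 14.65  0.87]
```

View pics/w3.png

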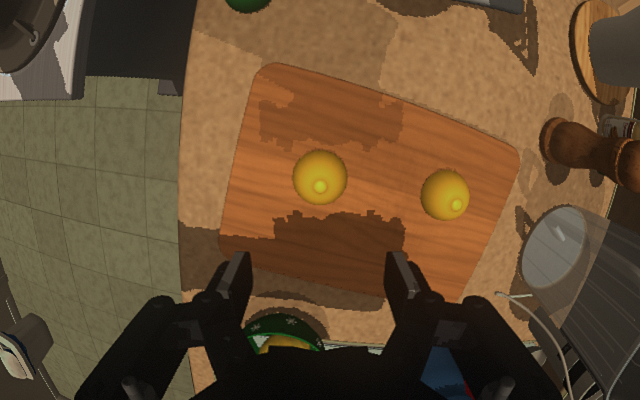

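```bash
python3 - <<'E'
from h import *
print(r.tip_extent)
f=r.grab_frame('wrist')
print('tips near px? TCP',[ (d,proj(f,r.get_obs()['tcp_pos']+R.from_rotvec(r.get_obs()['orientation']).as_matrix()@np.array(d),True).round(1).tolist()) for d in [(0,0,0),(.034,.014,0),(.034,.004,0),(-.034,.014,0),(.034,0.004,.011),(.034,0.014,.011)]])
a=f['image'][220:400,180:450,::-1];cv2.imwrite('pics/w3c.png',cv2.resize(a,None,fx=2.8,fy=2.8,interpolation=2))
E
```

```text
0.014
tips near px? TCP [((0, 0, 0), [318.5, 275.8]), ((0.034, 0.014, 0), [382.3, 260.7]), ((0.034, 0.004, 0), [385.9, 270.3]), ((-0.034, 0.014, 0), [254.5, 260.8]), ((0.034, 0.004, 0.011), [388.0, 251.2]), ((0.034, 0.014, 0.011), [384.1, 242.2])]
```

View pics/w3c.png

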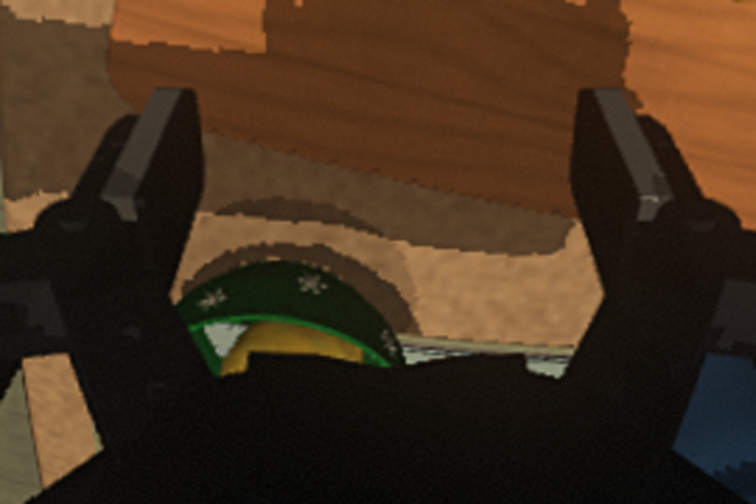

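Call:
send_rows:
  plan:
    - [0.1,3,0.9,0,0.8]
    - [0,3,0,0,0.8]
    - [0,3,0,0,0.8]
    - [0,3,0,0,0.8]
    - [0,1.2,0,0,0.8]
    - [0,0,0,0,0.8]
    - [0,0,0,0,0.8]

```text
clock: 5.62
tcp_pos: [0.4745, -0.2101, 0.0525]
orientation: [-1.568, -0.125, 0.122]
contact_force: [0.2, -0.8, 0.4]
grip_width: 0.0684
```

```bash
python3 - <<'E'
from h import *
tgt([.4747,-.2108,.032])
f=snap('wrist','w4.png')
a=f['image'][130:300,180:450,::-1];cv2.imwrite('pics/w4c.png',cv2.resize(a,None,fx=2.8,fy=2.8,interpolation=2))
E
```

```text
t 5.62 tcp [ 0.4745 -0.2101  0.0525] xaz 9.0 tilt 0.12 w 0.0684 F [ 0.2 -0.8  0.4] need cm [ 0.    2.05 -0.07]
```

View pics/w4c.png

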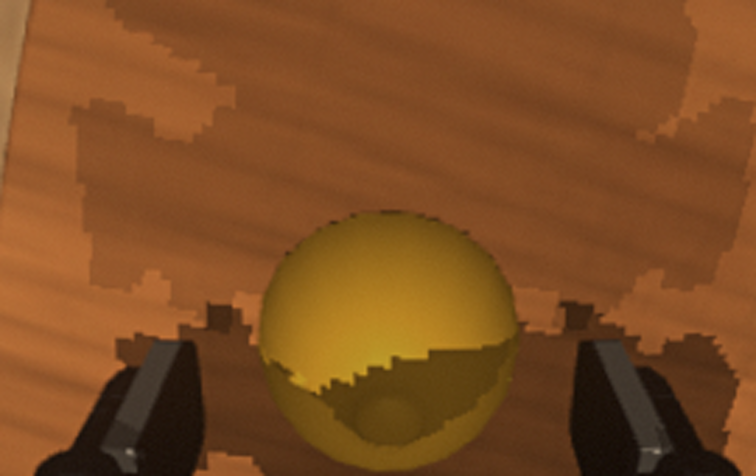

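The half sits centred between the pads; nothing disagrees. Now the last 2.1 cm down, then close.

Call:
send_rows:
  plan:
    - [0,1,-0.1,0,0.8]
    - [0,1.1,0,0,0.8]
    - [0,0,0,0,0.8]
    - [0,0,0,0,0.7]
    - [0,0,0,0,0.6]
    - [0,0,0,0,0.5]
    - [0,0,0,0,0.4]
    - [0,0,0,0,0.4]
  force: 25

```text
clock: 6.68
tcp_pos: [0.475, -0.2109, 0.0318]
orientation: [-1.569, -0.125, 0.122]
contact_force: [-1.6, 0.0, 11.2]
grip_width: 0.0519
```

```bash
python3 - <<'E'
from h import *
tgt([.4747,-.2108,.2])
f=snap('wrist','w5.png')
a=f['image'][130:300,180:450,::-1];cv2.imwrite('pics/w5c.png',cv2.resize(a,None,fx=2.8,fy=2.8,interpolation=2))
E
```

```text
t 6.67 tcp [ 0.475  -0.2109  0.0318] xaz 9.01 tilt 0.14 w 0.0519 F [-1.6  0.  11.2] need cm [ 1.000e-02 -1.682e+01 -1.000e-02]
```

View pics/w5c.png

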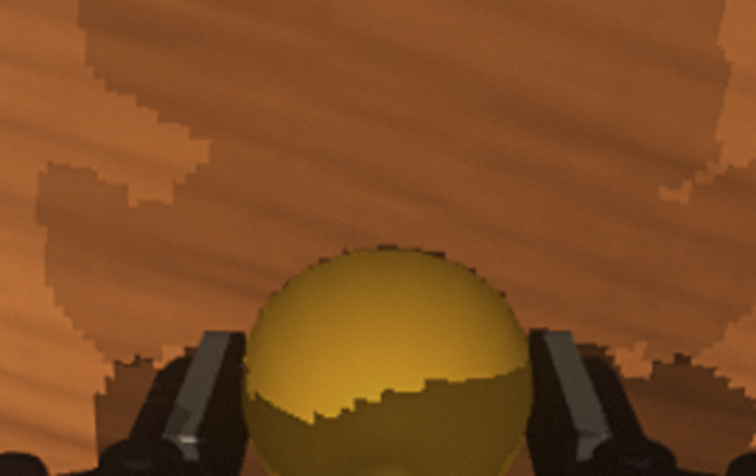

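Call:
send_rows:
  plan:
    - [0,-0.5,0,0,0.4]
    - [0,-1.5,0,0,0.4]
    - [0,-3,0,0,0.4]
    - [0,-4,0,0,0.4]
    - [0,-4,0,0,0.4]
    - [0,-4,0,0,0.4]
    - [1,0,2.5,0,0.4]
    - [1,0,3,0,0.4]
    - [1,0,3,0,0.4]
    - [1,0,2,0,0.4]
    - [0,0,0,0,0.4]
    - [0,0,0,0,0.4]

```text
clock: 8.22
tcp_pos: [0.4965, -0.1017, 0.2006]
orientation: [-1.568, -0.123, 0.123]
contact_force: [-0.8, 0.2, 0.1]
grip_width: 0.0514
```

```bash
python3 - <<'E'
from h import *
tgt([.519,.0465,.2])
f=snap('wrist','w6.png');ft=snap('top','t6.png');fs=snap('scene','s6.png')
for z in(.088,.112):print(proj(f,[.519,.0465,z],True))
a=fs['image'][100:270,265:435,::-1];cv2.imwrite('pics/s6c.png',cv2.resize(a,None,fx=3.5,fy=3.5,interpolation=2))
E
```

```text
t 8.22 tcp [ 0.4965 -0.1017  0.2006] xaz 8.96 tilt 0.04 w 0.0514 F [-0.8  0.2  0.1] need cm [ 4.53  0.05 14.29]
[377.24234827  24.57901882]
[383.52912961  16.96429113]
```

View pics/w6.png

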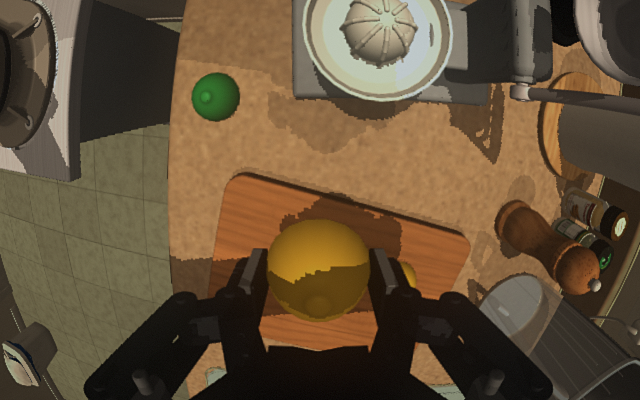

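View pics/s6c.png

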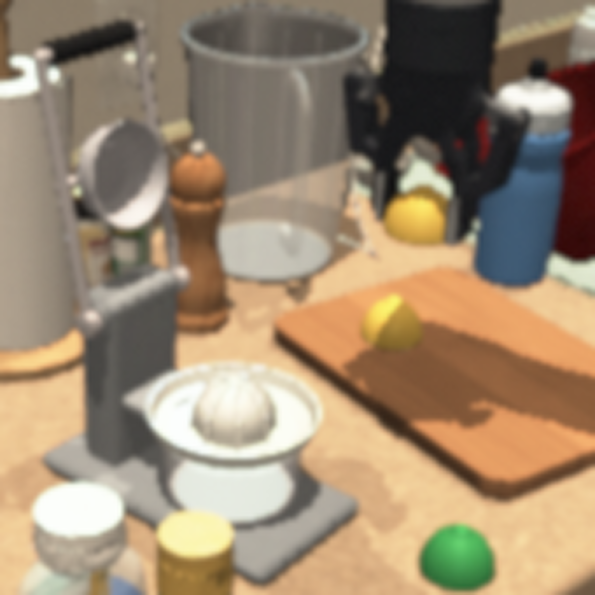

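The half is held level in the pads. The reamer crown shows at wrist (386,19), predicted (383.5,17).

Call:
send_rows:
  plan:
    - [1.5,0,2,0,0.4]
    - [1.5,0,2,0,0.4]
    - [1.5,0,2,0,0.4]
    - [0,0,0,0,0.4]
    - [0,0,0,0,0.4]
    - [0,0,0,0,0.4]

```text
clock: 9.12
tcp_pos: [0.5314, -0.0359, 0.2002]
orientation: [-1.568, -0.121, 0.122]
contact_force: [-0.6, 0.1, 0.0]
grip_width: 0.0515
```

```bash
python3 - <<'E'
from h import *
tgt([.519,.0465,.2])
f=snap('wrist','w7.png')
for z in(.088,.112):print(proj(f,[.519,.0465,z],True))
a=f['image'][0:230,200:460,::-1];cv2.imwrite('pics/w7c.png',cv2.resize(a,None,fx=2.6,fy=2.6,interpolation=2))
E
```

```text
t 9.12 tcp [ 0.5314 -0.0359  0.2002] xaz 8.89 tilt 0.05 w 0.0515 F [-0.6  0.1  0. ] need cm [0.05 0.01 8.33]
[318.83214382  97.64525996]
[318.91357987  97.39544062]
```

View pics/w7c.png

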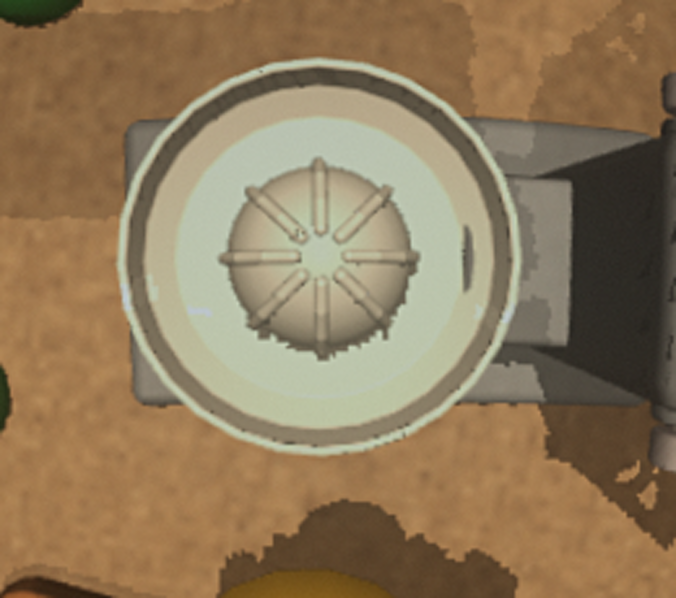

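```bash
python3 - <<'E'
from h import *
f=r.grab_frame('wrist')
p=atz(f,323.5,98.8,.112,True);print(p)
for y in [(200+119/2.6,257/2.6),(200+520/2.6,257/2.6)]:print(atz(f,*y,.088,True))
print(atz(f,200+320/2.6,58/2.6,.088,True),atz(f,200+320/2.6,453/2.6,.088,True))
tgt([p[0],p[1],.135])
# held half location from wrist
im=f['image'];hsv=cv2.cvtColor(im,cv2.COLOR_RGB2HSV)
m=cv2.inRange(hsv,(18,120,60),(35,255,255))[200:360,240:400];ys,xs=np.nonzero(m);print('half x extents',xs.min()+240,xs.max()+240,'top row',ys.min()+200)
o=r.get_obs();M=R.from_rotvec(o['orientation']).as_matrix()
b=o['tcp_pos']+M@np.array([0,.0108,0]);
h=np.array([proj(f,q,True) for q in lemon_pts(b)]);print('pred',h.min(0),h.max(0),b)
E
```

```text
[0.5223373  0.04622028 0.112     ]
[0.46309379 0.03846245 0.088     ]
[0.58140597 0.05733606 0.088     ]
[0.51306675 0.1061746  0.088     ] [ 0.53177602 -0.01253782  0.088     ]
t 9.22 tcp [ 0.5316 -0.0355  0.2003] xaz 8.91 tilt 0.03 w 0.052 F [ 0.1 -0.6  0.6] need cm [0.36 6.52 8.22]
half x extents 267 375 top row 219
pred [264.11784169 218.93661365] [372.89411165 324.0842976 ] [ 0.53157677 -0.03551457  0.18945133]
```

Call:
send_rows:
  plan:
    - [0.1,0,2.7,0,0.4]
    - [0.1,0,2.7,0,0.4]
    - [0,0,2.7,0,0.4]
    - [0,1.5,0,0,0.4]
    - [0,2,0,0,0.4]
    - [0,2,0,0,0.4]
    - [0,1,0,0,0.4]
    - [0,0,0,0,0.4]
    - [0,0,0,0,0.4]

```text
clock: 10.35
tcp_pos: [0.5217, 0.0457, 0.1358]
orientation: [-1.567, -0.124, 0.122]
contact_force: [0.2, -0.5, -0.4]
grip_width: 0.0516
```

```bash
python3 - <<'E'
from h import *
tgt([.5213,.0457,.1228])
f=snap('wrist','w8.png');ft=snap('top','t8.png');fs=snap('scene','s8.png')
a=fs['image'][140:260,280:390,::-1];cv2.imwrite('pics/s8c.png',cv2.resize(a,None,fx=5,fy=5,interpolation=2))
E
```

```text
t 10.35 tcp [0.5217 0.0457 0.1358] xaz 8.98 tilt 0.05 w 0.0516 F [ 0.2 -0.5 -0.4] need cm [-0.04  1.3   0.01]
```

View pics/s8c.png

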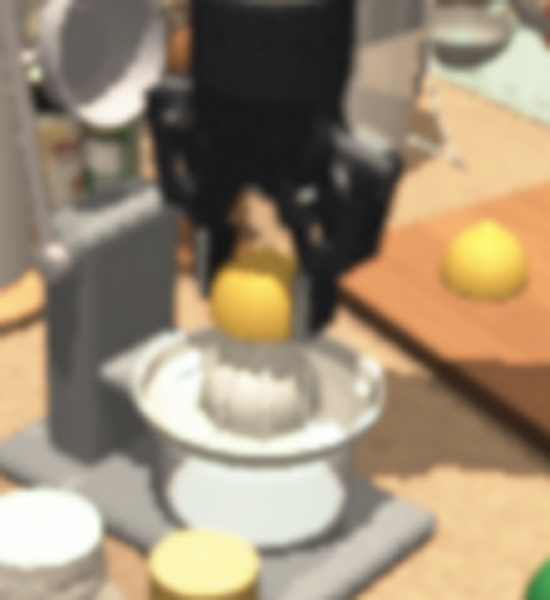

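View pics/w8.png

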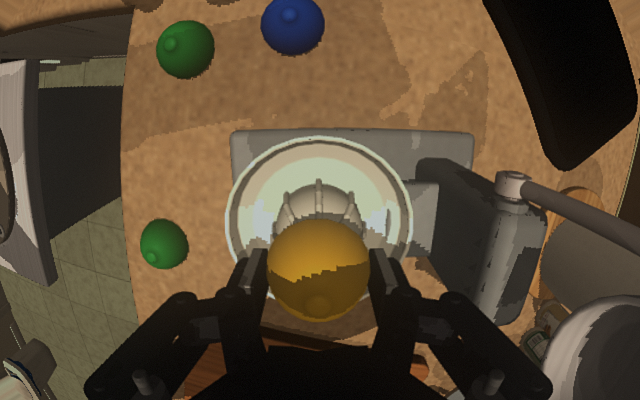

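The half and dome are aligned: the wrist view has the half centre at column 319 and the rim centre at 319. The scene view also fits. Lowering gently.

Call:
send_rows:
  plan:
    - [0,0.6,0,0,0.4]
    - [0,0.4,0,0,0.4]
    - [0,0.1,0,0,0.4]
    - [0,0,0,0,0.4]
    - [0,0,0,0,0.4]

```text
clock: 11.12
tcp_pos: [0.5213, 0.0459, 0.1244]
orientation: [-1.567, -0.124, 0.123]
contact_force: [0.1, 0.7, 0.0]
grip_width: 0.0518
```

```bash
python3 - <<'E'
from h import *
tgt([.5213,.0457,.1228])
E
```

```text
t 11.12 tcp [0.5213 0.0459 0.1244] xaz 9.0 tilt 0.01 w 0.0518 F [0.1 0.7 0. ] need cm [-0.    0.16 -0.02]
```

Call:
send_rows:
  plan:
    - [0,0.1,0,0,0.4]
    - [0,0.05,0,0,0.4]
    - [0,0,0,0,0.4]
    - [0,0,0,0,0.4]

```text
clock: 11.62
tcp_pos: [0.5212, 0.0459, 0.1228]
orientation: [-1.567, -0.123, 0.123]
contact_force: [-0.1, 0.4, -0.1]
grip_width: 0.0513
```

```bash
python3 - <<'E'
from h import *
tgt([.5213,.0457,.1228])
E
```

```text
t 11.62 tcp [0.5212 0.0459 0.1228] xaz 9.0 tilt 0.0 w 0.0513 F [-0.1  0.4 -0.1] need cm [ 0.01  0.   -0.02]
```

Call:
send_rows:
  plan:
    - [0,0.05,0,0,0.4]
    - [0,0.05,0,0,0.4]
    - [0,0,0,0,0.4]
    - [0,0,0,0,0.4]

```text
clock: 12.12
tcp_pos: [0.5213, 0.0458, 0.1224]
orientation: [-1.568, -0.124, 0.123]
contact_force: [-1.6, -1.0, 7.0]
grip_width: 0.0517
```

Call:
send_rows:
  plan:
    - [0,0.05,0,0,0.4]
    - [0,0.05,0,0,0.4]
    - [0,0,0,0,0.4]
    - [0,0,0,0,0.4]

```text
clock: 12.62
tcp_pos: [0.5214, 0.0459, 0.1222]
orientation: [-1.568, -0.124, 0.123]
contact_force: [-5.4, -2.1, 14.4]
grip_width: 0.0518
```

Call:
send_rows:
  plan:
    - [0,-0.1,0,0,0.4]
    - [0,-0.05,0,0,0.4]
    - [0,0,0,0,0.4]
    - [0,0,0,0,0.4]

```text
clock: 13.12
tcp_pos: [0.5213, 0.0458, 0.1225]
orientation: [-1.567, -0.123, 0.123]
contact_force: [-2.1, -0.2, 4.8]
grip_width: 0.0518
```

```bash
python3 - <<'E'
from h import *
tgt([.5213,.0457,.1228])
f=snap('wrist','w9.png');ft=snap('top','t9.png');fs=snap('scene','s9.png')
a=fs['image'][160:240,300:370,::-1];b=ft['image'][150:250,280:370,::-1]
cv2.imwrite('pics/s9c.png',np.hstack([cv2.resize(a,(400,457),interpolation=2),cv2.resize(b,(400,457),interpolation=2)]))
E
```

```text
t 13.12 tcp [0.5213 0.0458 0.1225] xaz 9.0 tilt 0.01 w 0.0518 F [-2.1 -0.2  4.8] need cm [-0.   -0.03 -0.01]
```

View pics/s9c.png

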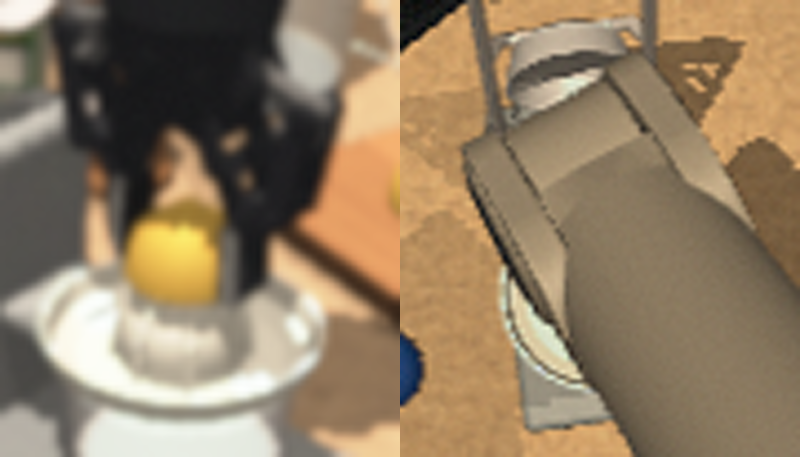

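The half sits on the dome and the residual force is about 5 N. Backing off slightly and opening slowly.

Call:
send_rows:
  plan:
    - [0,-0.03,0,0,0.55]
    - [0,0,0,0,0.59]
    - [0,0,0,0,0.61]
    - [0,0,0,0,0.63]
    - [0,0,0,0,0.65]
    - [0,0,0,0,0.68]
    - [0,0,0,0,0.72]
    - [0,0,0,0,0.76]
    - [0,0,0,0,0.8]
    - [0,0,0,0,0.8]
  force: 20

```text
clock: 14.52
tcp_pos: [0.5212, 0.0458, 0.1226]
orientation: [-1.567, -0.123, 0.123]
contact_force: [0.1, 0.0, 0.1]
grip_width: 0.0685
```

```bash
python3 - <<'E'
from h import *
tgt([.5213,.0457,.1228])
f=snap('wrist','w10.png');fs=snap('scene','s10.png')
a=fs['image'][160:240,300:370,::-1];b=f['image'][130:330,220:420,::-1]
cv2.imwrite('pics/s10c.png',np.hstack([cv2.resize(a,(400,457),interpolation=2),cv2.resize(b,(400,457),interpolation=2)]))
E
```

```text
t 14.53 tcp [0.5212 0.0458 0.1226] xaz 9.0 tilt 0.01 w 0.0685 F [0.1 0.  0.1] need cm [ 0.01 -0.02 -0.01]
```

View pics/s10c.png

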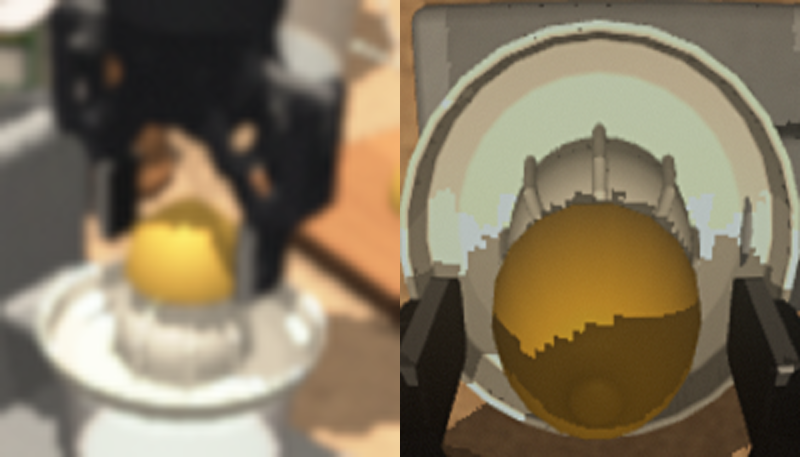

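It stands by itself, level and clear of the pads. Retreating straight up.

Call:
send_rows:
  plan:
    - [0,-0.5,0,0,0.8]
    - [0,-1,0,0,0.8]
    - [0,-2,0,0,0.8]
    - [0,-3,0,0,0.8]
    - [0,-4,0,0,0.8]
    - [0,-4,0,0,0.8]
    - [0,-4,0,0,0.8]
    - [0,-4,0,0,0.8]
    - [0,-4,0,0,0.8]
    - [0,-2,0,0,0.8]
    - [0,0,0,0,0.8]
    - [0,0,0,0,0.8]

```text
clock: 16.12
tcp_pos: [0.5206, 0.0457, 0.4068]
orientation: [-1.567, -0.123, 0.124]
contact_force: [-0.1, -0.6, -0.6]
grip_width: 0.0685
```

```bash
python3 - <<'E'
from h import *
tgt([.6515,.0669,.323])
f=snap('wrist','w11.png');fs=snap('scene','s11.png');ft=snap('top','t11.png')
for p in [(.6449,.1111,.3179),(.6581,.0228,.3181),(.5215,.046,.112)]: print(proj(f,p,True))
E
```

```text
t 16.12 tcp [0.5206 0.0457 0.4068] xaz 9.01 tilt 0.07 w 0.0685 F [-0.1 -0.6 -0.6] need cm [13.27  8.36  0.04]
[487.47292304 156.44940331]
[469.77019688 257.8679715 ]
[318.97409286 158.98927452]
```

View pics/w11.png

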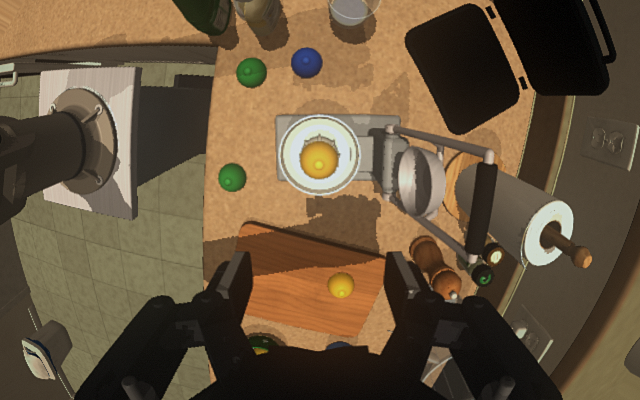

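View pics/s11.png

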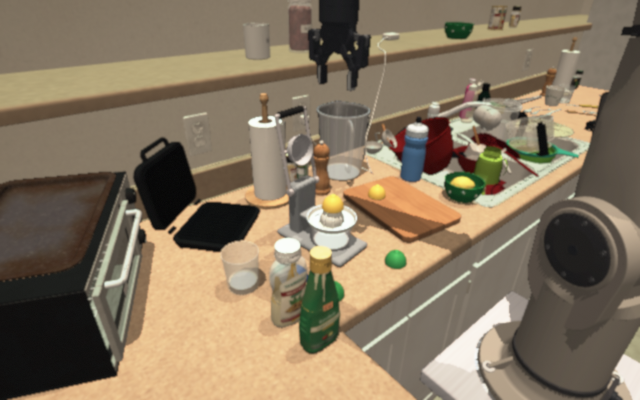

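```bash
python3 - <<'E'
from h import *
ft=r.grab_frame('top');fs=r.grab_frame('scene');f=r.grab_frame('wrist')
b=ft['image'][60:180,270:420,::-1]
cv2.imwrite('pics/t11c.png',cv2.resize(b,None,fx=5,fy=5,interpolation=2))
print('stick tip',tri([ray(f,585,262,True),ray(fs,264.5,97)]))
print('knobs', tri([ray(f,490,157,True),ray(ft,297,146.8),ray(fs,277.3,116.6)]),tri([ray(f,473,259,True),ray(ft,335.6,142),ray(fs,305,108.3)]))
print('bar ends wrist at z.318',atz(f,490,157,.318,True),atz(f,473,259,.318,True))
# roll top centre approx: scene (266,120)
for z in (.2,.24,.28): print(z,atz(fs,266,121,z),atz(f,546,232,z,True))
E
```

```text
stick tip (array([0.84023255, 0.02349091, 0.30691934]), [np.float64(0.0016128726976882652), np.float64(0.0016128726976883502)])
knobs (array([0.64570067, 0.11104514, 0.31823799]), [np.float64(0.001494125070291574), np.float64(0.0010106556754140223), np.float64(0.0005882315332235759)]) (array([0.65921225, 0.02264573, 0.31863449]), [np.float64(0.002112284157948828), np.float64(0.0010711605107499701), np.float64(0.0013636386281824157)])
bar ends wrist at z.318 [0.64760449 0.11122966 0.318     ] [0.66223803 0.02201846 0.318     ]
0.2 [ 0.93742497 -0.03814044  0.2       ] [0.86404407 0.01912991 0.2       ]
0.24 [0.83457171 0.02504948 0.24      ] [0.82150679 0.0319337  0.24      ]
0.28 [0.73171845 0.08823939 0.28      ] [0.7789695  0.04473749 0.28      ]
```

View pics/t11c.png

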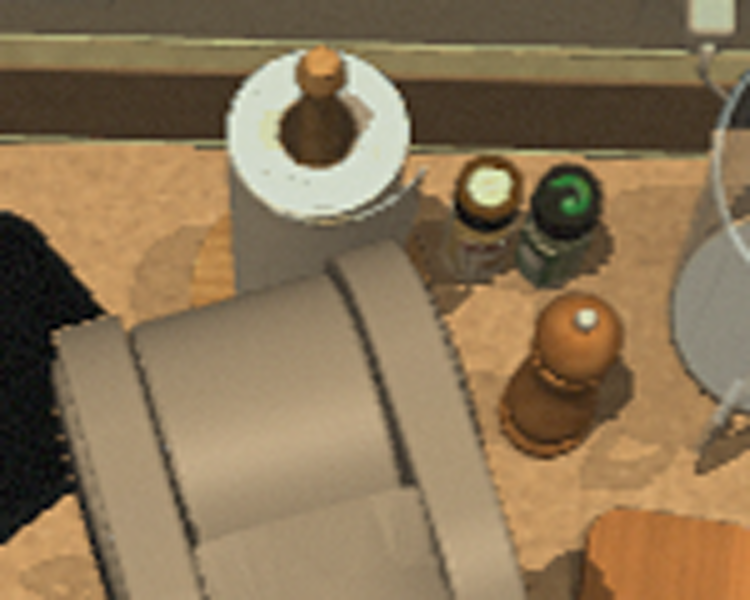

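The half is centred on the dome in the wrist view at (319,159), predicted (319,159). Over to the bar now.

Call:
send_rows:
  plan:
    - [2.5,0,0,0,0.7]
    - [3,0,0,0,0.65]
    - [3,0,0,0,0.65]
    - [3,0,0,0,0.65]
    - [2,1,0,0,0.65]
    - [0,2,0,0,0.65]
    - [0,0,0,0,0.65]
    - [0,0,0,0,0.65]

```text
clock: 17.42
tcp_pos: [0.6546, 0.067, 0.3783]
orientation: [-1.567, -0.124, 0.123]
contact_force: [-0.7, 0.1, 0.0]
grip_width: 0.0555
```

```bash
python3 - <<'E'
from h import *
tgt([.654,.0668,.3135])
f=snap('wrist','w12.png');fs=snap('scene','s12.png')
a=fs['image'][60:200,240:350,::-1];b=f['image'][180:380,200:440,::-1]
cv2.imwrite('pics/s12c.png',np.hstack([cv2.resize(a,(360,458),interpolation=2),cv2.resize(b,(430,458),interpolation=2)]))
E
```

```text
t 17.43 tcp [0.6546 0.067  0.3783] xaz 9.0 tilt 0.03 w 0.0555 F [-0.7  0.1  0. ] need cm [-0.07  6.48 -0.01]
```

View pics/s12c.png

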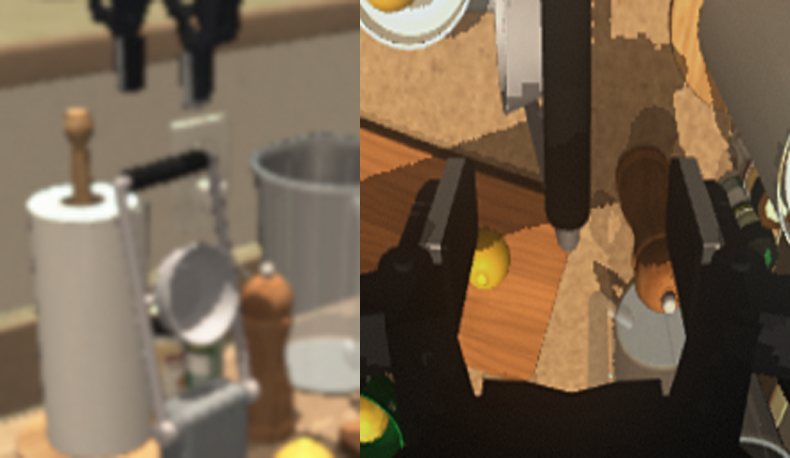

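```bash
python3 - <<'E'
from h import *
f=r.grab_frame('wrist')
for p in [(.654,.0668,.3185),(.660,.028,.3185),(.6485,.1055,.3185)]: print(proj(f,p,True))
E
```

```text
[316.97521973 226.92305715]
[316.88442764 277.00838008]
[317.86802839 169.0258857 ]
```

View pics/w12.png

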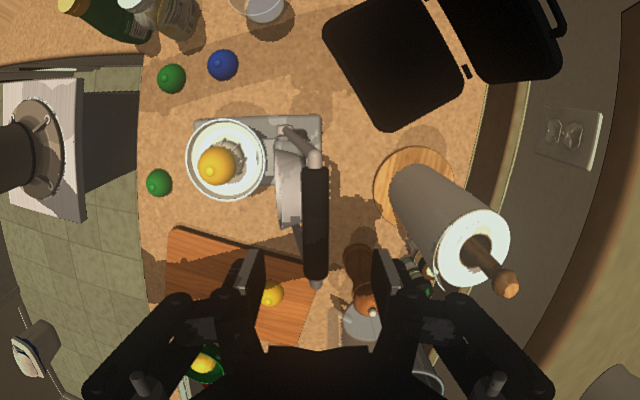

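The bar spans rows 168–277 at column 316, as predicted. Descending and gripping it.

Call:
send_rows:
  plan:
    - [0,2,0,0,0.65]
    - [0,2.5,0,0,0.65]
    - [0,1.5,0,0,0.65]
    - [0,0.5,0,0,0.65]
    - [0,0,0,0,0.6]
    - [0,0,0,0,0.45]
    - [0,0,0,0,0.3]
    - [0,0,0,0,0.15]
    - [0,0,0,0,0.1]
    - [0,0,0,0,0.1]
  force: 30

```text
clock: 18.82
tcp_pos: [0.6549, 0.0671, 0.3132]
orientation: [-1.567, -0.124, 0.123]
contact_force: [0.5, -0.8, 3.4]
grip_width: 0.0169
```

```bash
python3 - <<'E'
from h import *
tgt([.654,.0668,.3135])
f=snap('wrist','w13.png');fs=snap('scene','s13.png')
a=fs['image'][60:200,240:350,::-1];b=f['image'][180:380,200:440,::-1]
cv2.imwrite('pics/s13c.png',np.hstack([cv2.resize(a,(360,458),interpolation=2),cv2.resize(b,(430,458),interpolation=2)]))
E
```

```text
t 18.82 tcp [0.6549 0.0671 0.3132] xaz 9.0 tilt 0.07 w 0.0169 F [ 0.5 -0.8  3.4] need cm [-0.09 -0.03 -0.02]
```

View pics/s13c.png

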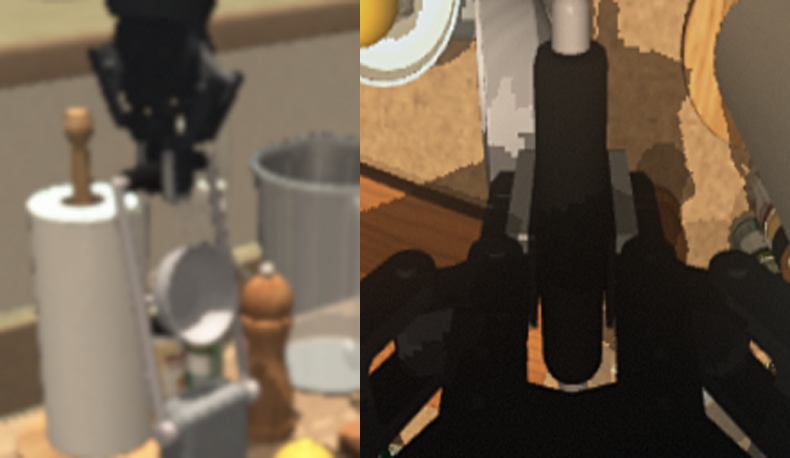

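```bash
python3 - <<'E'
import numpy as np
th=np.r_[1.789,1.77,1.73,np.arange(1.66,.25,-.07),.2,.15,.11,.08,.06,.04]
for i in range(len(th)-1):
    print(round(th[i+1],3),np.round(-18.5*(np.cos(th[i+1])-np.cos(th[i])),2)*1,np.round(-18.5*(np.sin(th[i+1])-np.sin(th[i])),2), 'cum x',round(-18.5*(np.cos(th[i+1])-np.cos(th[0])),2),'z',round(18.5*(np.sin(th[i+1])-np.sin(th[0])),2))
E
```

```text
1.77 -0.34 -0.07 cum x -0.34 z 0.07
1.73 -0.73 -0.13 cum x -1.07 z 0.2
1.66 -1.28 -0.16 cum x -2.36 z 0.37
1.59 -1.29 -0.07 cum x -3.65 z 0.44
1.52 -1.29 0.02 cum x -4.94 z 0.41
1.45 -1.29 0.11 cum x -6.23 z 0.3
1.38 -1.28 0.2 cum x -7.51 z 0.1
1.31 -1.26 0.29 cum x -8.78 z -0.19
1.24 -1.24 0.38 cum x -10.01 z -0.56
1.17 -1.21 0.46 cum x -11.22 z -1.03
1.1 -1.17 0.55 cum x -12.4 z -1.57
1.03 -1.13 0.63 cum x -13.53 z -2.2
0.96 -1.09 0.7 cum x -14.61 z -2.91
0.89 -1.03 0.78 cum x -15.65 z -3.69
0.82 -0.98 0.85 cum x -16.63 z -4.54
0.75 -0.92 0.92 cum x -17.54 z -5.45
0.68 -0.85 0.98 cum x -18.39 z -6.43
0.61 -0.78 1.03 cum x -19.17 z -7.46
0.54 -0.7 1.09 cum x -19.87 z -8.55
0.47 -0.63 1.13 cum x -20.5 z -9.68
0.4 -0.55 1.17 cum x -21.04 z -10.86
0.33 -0.46 1.21 cum x -21.51 z -12.07
0.26 -0.38 1.24 cum x -21.88 z -13.31
0.2 -0.25 1.08 cum x -22.14 z -14.39
0.15 -0.16 0.91 cum x -22.3 z -15.3
0.11 -0.1 0.73 cum x -22.39 z -16.03
0.08 -0.05 0.55 cum x -22.45 z -16.58
0.06 -0.03 0.37 cum x -22.47 z -16.95
0.04 -0.02 0.37 cum x -22.49 z -17.32
```

Call:
send_rows:
  plan:
    - [-0.34,-0.07,0,0,0.1]
    - [-0.73,-0.13,0,0,0.1]
    - [-1.28,-0.16,0,0,0.1]
    - [-1.29,-0.07,0,0,0.1]
    - [-1.29,0.02,0,0,0.1]
    - [-1.29,0.11,0,0,0.1]
    - [-1.28,0.2,0,0,0.1]
    - [0,0,0,0,0.1]
    - [0,0,0,0,0.1]

```text
clock: 20.05
tcp_pos: [0.5799, 0.0547, 0.3135]
orientation: [-1.568, -0.122, 0.124]
contact_force: [-0.5, -2.3, 5.5]
grip_width: 0.0165
```

```bash
python3 - <<'E'
from h import *
tgt([.654,.0668,.3135])
f=snap('wrist','w14.png');fs=snap('scene','s14.png')
a=fs['image'][60:260,240:400,::-1];b=f['image'][100:380,180:440,::-1]
cv2.imwrite('pics/s14c.png',np.hstack([cv2.resize(a,(366,458),interpolation=2),cv2.resize(b,(425,458),interpolation=2)]))
E
```

```text
t 20.05 tcp [0.5799 0.0547 0.3135] xaz 8.98 tilt 0.11 w 0.0165 F [-0.5 -2.3  5.5] need cm [ 7.51 -0.01  0.04]
```

View pics/s14c.png

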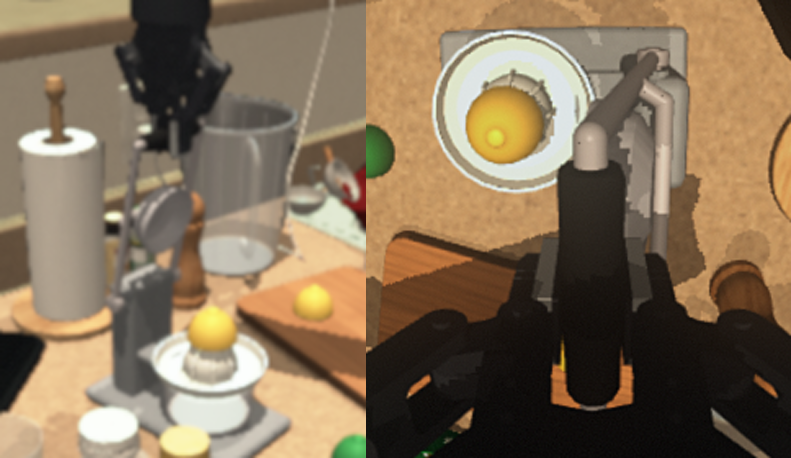

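The lever follows, forces are small, and the half still stands. Continuing.

Call:
send_rows:
  plan:
    - [-1.26,0.29,0,0,0.1]
    - [-1.24,0.38,0,0,0.1]
    - [-1.21,0.46,0,0,0.1]
    - [-1.17,0.55,0,0,0.1]
    - [-1.13,0.63,0,0,0.1]
    - [-1.09,0.7,0,0,0.1]
    - [-1.03,0.78,0,0,0.1]
    - [0,0,0,0,0.1]

```text
clock: 21.15
tcp_pos: [0.4981, 0.0418, 0.2744]
orientation: [-1.568, -0.12, 0.126]
contact_force: [0.0, -5.2, 0.1]
grip_width: 0.0169
```

Call:
send_rows:
  plan:
    - [-0.98,0.85,0,0,0.1]
    - [-0.92,0.92,0,0,0.1]
    - [-0.85,0.98,0,0,0.1]
    - [-0.78,1.03,0,0,0.1]
    - [0,0,0,0,0.1]

```text
clock: 21.78
tcp_pos: [0.4647, 0.0367, 0.237]
orientation: [-1.567, -0.123, 0.124]
contact_force: [3.3, -4.6, -2.5]
grip_width: 0.0172
```

```bash
python3 - <<'E'
from h import *
tgt([.654,.0668,.3135])
f=snap('wrist','w15.png');fs=snap('scene','s15.png')
a=fs['image'][60:260,240:400,::-1];b=f['image'][100:380,180:440,::-1]
cv2.imwrite('pics/s15c.png',np.hstack([cv2.resize(a,(366,458),interpolation=2),cv2.resize(b,(425,458),interpolation=2)]))
E
```

```text
t 21.77 tcp [0.4647 0.0367 0.237 ] xaz 8.99 tilt 0.04 w 0.0172 F [ 3.3 -4.6 -2.5] need cm [ 1.916e+01 -7.660e+00  1.000e-02]
```

View pics/s15c.png

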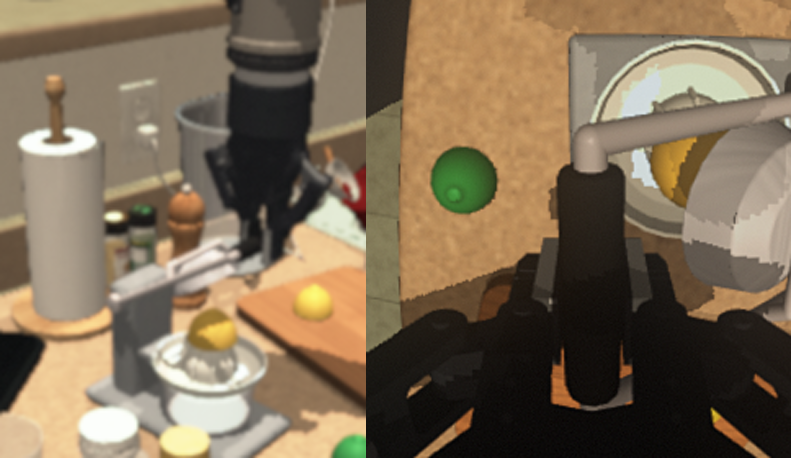

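Call:
send_rows:
  plan:
    - [-0.7,1.09,0,0,0.1]
    - [-0.63,1.13,0,0,0.1]
    - [-0.55,1.17,0,0,0.1]
    - [-0.46,1.21,0,0,0.1]
    - [-0.38,1.24,0,0,0.1]
    - [0,0,0,0,0.1]

```text
clock: 22.62
tcp_pos: [0.4385, 0.0329, 0.1786]
orientation: [-1.566, -0.124, 0.123]
contact_force: [5.0, -4.2, -3.1]
grip_width: 0.0171
```

```bash
python3 - <<'E'
from h import *
tgt([.654,.0668,.3135])
f=snap('wrist','w16.png');fs=snap('scene','s16.png')
a=fs['image'][60:260,240:400,::-1];b=f['image'][60:340,220:480,::-1]
cv2.imwrite('pics/s16c.png',np.hstack([cv2.resize(a,(366,458),interpolation=2),cv2.resize(b,(425,458),interpolation=2)]))
E
```

```text
t 22.62 tcp [0.4385 0.0329 0.1786] xaz 9.01 tilt 0.05 w 0.0171 F [ 5.  -4.2 -3.1] need cm [ 2.182e+01 -1.348e+01 -2.000e-02]
```

View pics/s16c.png

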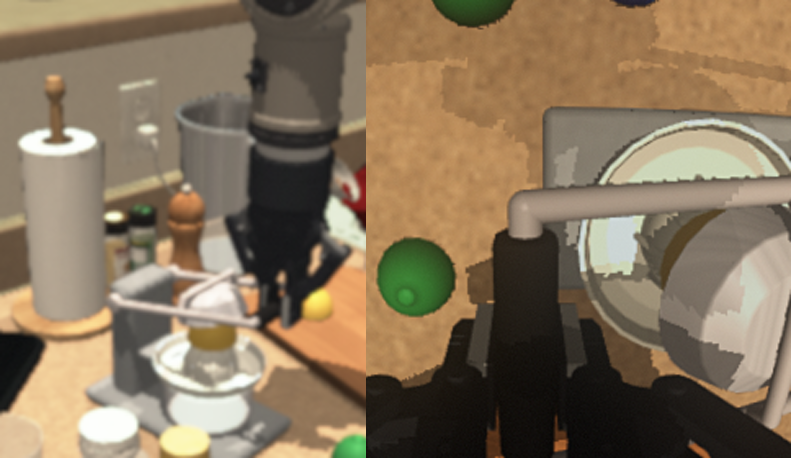

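The cap is coming over the half, which still stands. Finishing slowly.

Call:
send_rows:
  plan:
    - [-0.25,0.9,0,0,0.1]
    - [-0.1,0.6,0,0,0.1]
    - [-0.1,0.5,0,0,0.1]
    - [-0.06,0.4,0,0,0.1]
    - [-0.03,0.3,0,0,0.1]
    - [0,0.3,0,0,0.1]
    - [0,0,0,0,0.1]
    - [0,0,0,0,0.1]

```text
clock: 23.72
tcp_pos: [0.4338, 0.0322, 0.1491]
orientation: [-1.567, -0.125, 0.122]
contact_force: [5.0, -4.3, -0.5]
grip_width: 0.0172
```

```bash
python3 - <<'E'
from h import *
tgt([.433,.032,.14])
f=snap('wrist','w17.png');fs=snap('scene','s17.png')
a=fs['image'][140:240,280:370,::-1];b=f['image'][60:340,220:480,::-1]
cv2.imwrite('pics/s17c.png',np.hstack([cv2.resize(a,(366,400),interpolation=2),cv2.resize(b,(425,400),interpolation=2)]))
E
```

```text
t 23.73 tcp [0.4338 0.0322 0.1491] xaz 9.0 tilt 0.1 w 0.0172 F [ 5.  -4.3 -0.5] need cm [-0.08  0.91 -0.01]
```

View pics/s17c.png

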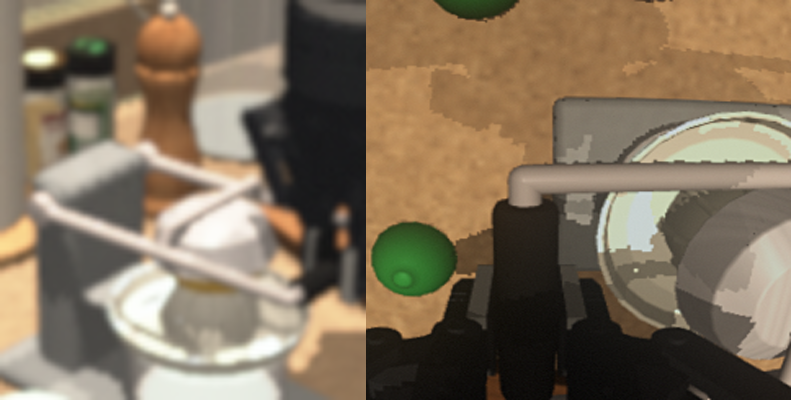

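Angle is about 0.09. Lowering in millimetre steps and watching the force.

Call:
send_rows:
  plan:
    - [-0.02,0.2,0,0,0.1]
    - [-0.02,0.2,0,0,0.1]
    - [0,0.1,0,0,0.1]
    - [0,0,0,0,0.1]
    - [0,0,0,0,0.1]

```text
clock: 24.45
tcp_pos: [0.4335, 0.0321, 0.1442]
orientation: [-1.567, -0.125, 0.122]
contact_force: [5.2, -4.1, -1.7]
grip_width: 0.0166
```

Call:
send_rows:
  plan:
    - [-0.01,0.1,0,0,0.1]
    - [-0.01,0.1,0,0,0.1]
    - [0,0,0,0,0.1]
    - [0,0,0,0,0.1]

```text
clock: 24.95
tcp_pos: [0.4335, 0.0321, 0.1427]
orientation: [-1.567, -0.125, 0.122]
contact_force: [2.9, -4.6, 5.2]
grip_width: 0.0171
```

Call:
send_rows:
  plan:
    - [-0.01,0.1,0,0,0.1]
    - [0,0.1,0,0,0.1]
    - [0,0,0,0,0.1]
    - [0,0,0,0,0.1]

```text
clock: 25.45
tcp_pos: [0.4334, 0.0321, 0.1414]
orientation: [-1.568, -0.125, 0.122]
contact_force: [0.2, -5.0, 14.3]
grip_width: 0.0168
```

The cap is in contact at an angle of about 0.045, with the load rising to 14 N. Easing off 1 mm, then opening to about 40 mm.

Call:
send_rows:
  plan:
    - [0,-0.1,0,0,0.1]
    - [0,0,0,0,0.15]
    - [0,0,0,0,0.2]
    - [0,0,0,0,0.25]
    - [0,0,0,0,0.3]
    - [0,0,0,0,0.38]
    - [0,0,0,0,0.45]
    - [0,0,0,0,0.45]
    - [0,0,0,0,0.45]
  force: 20

```text
clock: 26.58
tcp_pos: [0.4324, 0.0318, 0.1415]
orientation: [-1.567, -0.123, 0.123]
contact_force: [0.8, 0.0, 0.5]
grip_width: 0.0385
```

```bash
python3 - <<'E'
from h import *
tgt([.433,.032,.14])
f=snap('wrist','w18.png');fs=snap('scene','s18.png')
a=fs['image'][140:240,280:370,::-1];b=f['image'][60:340,220:480,::-1]
cv2.imwrite('pics/s18c.png',np.hstack([cv2.resize(a,(366,400),interpolation=2),cv2.resize(b,(425,400),interpolation=2)]))
E
```

```text
t 26.57 tcp [0.4324 0.0318 0.1415] xaz 9.0 tilt 0.0 w 0.0385 F [0.8 0.  0.5] need cm [0.06 0.15 0.01]
```

View pics/s18c.png

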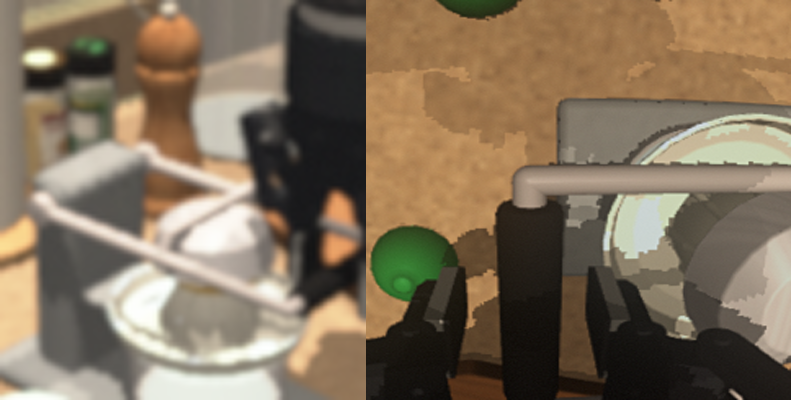

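Bar released, with both pads clear of it. Retreating straight up.

Call:
send_rows:
  plan:
    - [0,-0.5,0,0,0.45]
    - [0,-1,0,0,0.45]
    - [0,-2,0,0,0.45]
    - [0,-3,0,0,0.45]
    - [0,-3,0,0,0.45]
    - [0,-3,0,0,0.45]
    - [0,-3,0,0,0.45]
    - [0,-2,0,0,0.45]
    - [0,0,0,0,0.45]
    - [0,0,0,0,0.45]

```text
clock: 27.92
tcp_pos: [0.4319, 0.0317, 0.316]
orientation: [-1.567, -0.123, 0.124]
contact_force: [0.0, -0.4, -0.4]
grip_width: 0.0384
```

```bash
python3 - <<'E'
from h import *
tgt([.433,.032,.14])
f=snap('wrist','w19.png');fs=snap('scene','s19.png')
a=fs['image'][100:260,230:390,::-1];b=f['image'][:,150:550,::-1]
cv2.imwrite('pics/s19c.png',np.hstack([cv2.resize(a,(400,400),interpolation=2),b]))
T=lambda th:np.array([.6153,.0609,.138])+.185*np.array([-np.cos(th)*.988,-np.cos(th)*.156,np.sin(th)])
for th in (0,.04,.1): print(th,proj(f,T(th),True),proj(fs,T(th)), proj(fs,T(th)+.046*np.array([-.156,.988,0])))
print([(np.round(d['rect']).tolist(),round(d['p'],2)) for n in('glass','mill') for d in r.recognise('scene',n)[:1]])
E
```

```text
t 27.93 tcp [0.4319 0.0317 0.316 ] xaz 9.0 tilt 0.04 w 0.0384 F [ 0.  -0.4 -0.4] need cm [ 0.12 17.6   0.02]
0 [318.8544627  180.49694497] [363.49544785 211.67492062] [350.94285261 219.86922176]
0.04 [319.02004349 182.39947301] [363.66388185 208.82442147] [351.06414902 216.95077   ]
0.1 [319.85803532 185.41650805] [363.71536075 204.42860933] [351.04184709 212.44444393]
[([220.0, 242.0, 264.0, 300.0], 0.98)]
```

View pics/s19c.png

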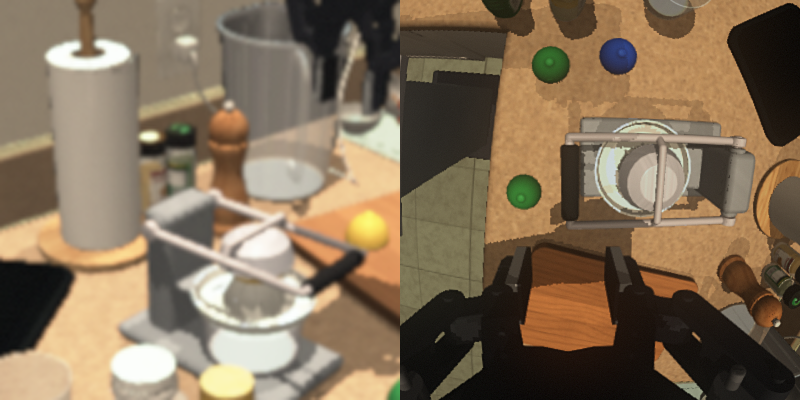

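```bash
python3 - <<'E'
import cv2,numpy as np
a=cv2.imread('pics/s19.png')[175:255,295:375];b=cv2.imread('pics/s19.png')
cv2.imwrite('pics/s19d.png',cv2.resize(a,None,fx=7,fy=7,interpolation=2))
E
```

```text
(no output)
```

View pics/s19d.png

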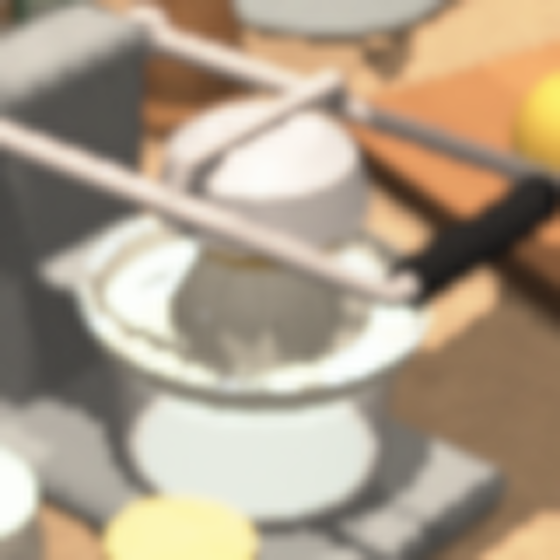

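The half shows as a level thin strip between cap and dome at (240,260) of the crop. The lever rests on it at about 0.05, and nothing lies in the dish. Handing in.

```bash
python3 - <<'E'
from h import *
print(r.hand_in())
E
```

```text
the job is handed in; nothing more can be done
None
```

The press is ready and I handed the job in at about 28 s; it gave no verdict. I took the near yellow half from the board, set it cut face down on the reamer crown, swung the lever over in the gripper, lowered it onto the fruit and let go.

- **Half on the reamer:** it stood level by itself with the lever still open. The wrist view had it at (319,159), exactly where a centred half was predicted.
- **Lever:** it followed the planned arc with forces of about 5 N or less, rising to 14 N when the cap met the fruit. I estimate it rests at about 0.05 rad, from the gripper height at contact and from the rod end in the scene image. The limit is 0.10.
- **Last view:** the cap covers almost all of the half, so only a thin, level strip of it showed between cap and dome. I could not re-measure its centring after closing.
- **Glass and mill:** the glass was found where it started. The detector missed the mill in the last picture, but by eye it stands in its old place, and the arm went near neither.
- **Disagreements:** the top and wrist cameras differed by 1 to 2 mm on the crown position, and a rough reading from the scene view was up to about 7 mm off. I used a value between the top and wrist readings.

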